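Put a chocolate warmer back in service: reset its stop, refit and hold its control knob

TASK

Put the chocolate warmer back in service after cleaning: press its red mushroom stop fully down and let it spring back up, then turn its head clockwise (seen from above) as far as it goes to reset it. Then pick the loose black knob up from the bench, turn it so that its white pointer faces the same way as the white tick beside the brass D-shaft, push it fully home on the shaft, press it on down against the shaft's spring to the bottom and finish while still holding it pressed down. Leave everything else standing where it is.

Things in the scene. Friction and masses are not known exactly. Their poses are not given: they have to be found in the camera images.
- knob: Loose black oblong knob, 50 mm long (its x), 32 wide (its y), 40 high, about 100 g, upright on the bench beside the warmer, flat long sides free to grip. Origin: centre of its underside, z up. A white pointer line marks its +x end. In the underside, on its axis, a D-shaped socket 19.5 mm across, 16 deep, mouth chamfered 1.2 mm, its flat 5.2 mm from the axis on the pointer (+x) side.
- knob_socket (a point): Centre of the roof of the knob's socket, 16 mm above the knob's underside, on its axis; axes as the knob's. The socket has about 0.75 mm clearance all round the shaft.
- knob_pointer (a point): Point in the knob 20 mm from its axis towards the white pointer (+x), 16 mm above the underside.
- shaft_tip (a point): Top centre of the upright brass D-shaft, 18 mm in diameter, top 1 mm tapered. It stands 28 mm out of a round black dial plate (80 mm across, 8 thick) on the warmer's deck. Its flat is 4.5 mm from the axis on this frame's +x side, as is the dial plate's white tick. z up; moves down with the shaft. Knob home: its socket roof lies on this point, its pointer faces the tick.
- shaft_mark (a point): Point 20 mm from the shaft's axis towards the white tick (+x of shaft_tip), level with the shaft's top; moves down with the shaft.
- shaft (a joint): How far the D-shaft is pressed down, 0 (up) to 0.006 m (bottom). A spring lifts it: 4 N starts it moving, 10 N holds it at the bottom. It does not turn.
- stop_top (a point): Centre of the flat top of the red mushroom stop on the warmer's deck: a round head 40 mm in diameter and 22 mm high with upright sides, its underside 12 mm above a yellow base 62 mm across and 12 mm thick (the head's top is 46 mm above the deck). z up; moves and turns with the head.
- stop_press (a joint): How far the mushroom head is pressed down, 0 (up) to 0.008 m (bottom). Sprung: 3 N starts it, 8 N holds it at the bottom, and it comes back up when let go.
- stop_turn (a joint): Turn of the mushroom head, clockwise from above positive, 0 to 1.2 rad (the end stop: reset). It starts between 0 and 0.2 and stays where it is left; it turns easily (0.04 N m).
- warmer: Fixed chocolate warmer: front part a control deck 180 mm (x) by 280 mm (y), 80 mm high, that carries the stop and the D-shaft side by side 150 mm apart (which is on which side varies); behind it (+x) a steel tank 120 mm high with two lids, up to 155 mm high over all. Origin: on the bench under the deck's centre; its front faces -x.
- jar: Jar, 60 mm wide, 110 mm high, on the bench on the other side of the warmer from the knob. Origin under its centre. Bystander, to be left alone.
- bowl: Empty steel bowl, 120 mm wide, 55 mm high. Origin under its centre. Bystander, to be left alone.
- tin: Blue tin, 72 mm wide, 100 mm high. Origin under its centre. Bystander, to be left alone.
- bonbon_a: Orange-topped chocolate, 30 x 30 x 16 mm, on the warmer's deck. Bystander, to be left alone.
- bonbon_b: Cream-topped chocolate, 30 x 30 x 16 mm, on the bench. Bystander, to be left alone.
Not all that is in view belongs to the job. Leave any purple or turquoise look-alike of the knob alone.

How it is judged (in metres and radians):
On the way, in this order (a step that is already met when the one before it is completed fails the run):
1. the mushroom stop is pressed fully down (value of joint stop_press above 0.0062 m), for 0.1 s.
2. the stop has sprung back up and its head is turned clockwise to its reset end (value of joint stop_turn above 1 rad and value of joint stop_press below 0.003 m), for 0.2 s.
3. the knob is fully home on the D-shaft, pointer to the tick (horizontal distance between knob_socket and shaft_tip below 0.003 m and horizontal distance between knob_pointer and shaft_mark below 0.006 m and z of knob_socket in the frame of shaft_tip below 0.0025 m and angle between knob's own z axis and vertical below 0.12 rad), for 0.2 s.
At the end, for the whole second after the job is handed in: Knob on the D-shaft (axis within 3 mm, points 20 mm out on pointer and tick side within 6 mm, roof within 2.5 mm of the shaft top, upright), held by the fingers (over 2 N) with the shaft more than 4 of 6 mm down; stop head up (within 3 mm) and turned over 1.0 rad (all of step 2 and all of step 3 and value of joint shaft above 0.004 m and contact force between the fingers and knob above 2 N); the arm keeps its last pose, push and grip.
It fails at once if a bystander is moved more than 40 mm (distance of any of jar, bowl, tin, bonbon_a, bonbon_b from where it was at the start of the episode above 0.04 m).
It also fails if it takes over 58 s, if anything falls off the work surface, if the arm or the gripper's body presses on something with over 40 N, if the wrist force passes 120 N, or if a joint passes its speed limit or range.

ROBOT

A 7-joint arm with a two-finger parallel gripper is mounted at the origin on the work surface. World frame = base frame: x ahead of the robot, y to its left, z up, the work surface at z = 0. Lengths are in mm, angles in rad, forces in N, time in s.
With the tool pointing down it reaches from about 350 to 900 mm from the base axis. Payload 8.1 kg.
Tool frame: the origin (TCP) lies at the very end of the fingers, on their centre line; the grasp point (between the pads) lies 19 mm behind it; z points along the fingers, y is the line along which they close (so a half turn about z gives the same grasp; the last joint's range is limited). The gripper opens to 85 mm and grips with 20 to 120 N. Pads are 22 mm wide; open, the fingers measure 114 mm over their backs; the gripper's body (76 mm by 85 mm) begins 54 mm behind the grasp point. The pads swing forward as they close: fully open they stand 13 mm farther back than shut.
Start: joints at [1.165, 0.434, 0.025, 1.573, -0.012, 1.134, -0.075], TCP at [186.348, -596.588, 194.623] pointing down, gripper open.
Joint ranges: [-2.62, 2.62], [-0.44, 2.09], [-1.27, 1.32], [0.08, 2.57], [-1.32, 4.46], [0.12, 2], [-2.74, 2.74]. Speed limits (rad/s): [2.22, 2.22, 3.01, 3.01, 3.14, 3.14, 3.14].

INTERFACE

Orientations are given as a unit quaternion [w, x, y, z].
In Python, from rig import manip gives the robot as it stands.
- The arm moves only by the tool jog_arm, never from a script. Its argument "increments" is a list of rows, each a list of 3 entries, a list of its own where there are three numbers: the finger opening in m, from 0 to 0.0854, then the shift along the tool's x, y, z in m, then the turn about the tool's z in rad. A call has 1 to 20 rows; each row is the pose to reach, as a shift and turn from the pose commanded when the call began, along the tool's axes at that moment; what a row does not reach only later rows make up. A row lasts 1/10 s, in which the tool goes at most 50 mm and 8.59 degrees, less where a joint would pass 70% of its speed; a pose out of reach is approached as far as the arm can. A call with a gripper value outside its range is refused whole. The fingers move at their own pace and stop on an object; "newtons" is the grip in N (left out, the last holds). Time passes only in rows, so rows that repeat a pose let the fingers close. It gives the time, the measured TCP pose, the force, the opening and the grip force at its end, in the units of the state.
- manip.get_state(): the state, without advancing time (a new reading comes with each control period).
- manip.grab_frame(name): name is "scene" or "top"; returns the picture (420x560x3 uint8, blue, green, red); there is no depth.
- manip.camera_params(name): a dict with "mtx" (3x3 intrinsics, pixels), "R" (3x3) and "t" (3): a world point X has camera coordinates R X + t. Camera axes: x right, y down, z forward; pixel columns grow to the right and rows downward; lengths in mm; the calibration is good to about 2 mm. A picture is of the moment at which its call begins. camera_params takes no time and is no camera call.
- manip.hand_in(): hands the job in; it is judged then, once.
The state is a dict: "time_s": time; "qpos": joint angles; "dq": joint speeds; "joint_efforts": joint torques, N m; "tcp_pos": TCP position; "eef_rot": TCP orientation; "ft_force": force on the tool from outside, world axes, zero at the start; "torque": the same for the moment, N m; "width": opening from 0.0 (shut) to 1.0 (fully open); "finger_force": force on a finger pad.
Only numpy, scipy, OpenCV 4.12 (cv2) and the standard library are available. Lean on these libraries where they do the work, as an engineer would, in place of code of your own. Each camera call takes 0.05 s, during which the arm holds its last target. There are 200 camera calls.

## Working session

There is one attempt and no reset: what is moved stays moved. The work goes in short steps, Python scripts to look and compute and a tool call to move; the robot and the scene stay as the last step left them, time stands still between calls to the robot, and variables do not carry over. Pictures are saved under pics/ and viewed, at most 10 in all, crops included, and the job is handed in when it is done.

Besides the shell and the picture viewer there is one more tool, called after "Emit:" by a JSON object that holds its "op" and its "data", one argument or row to a line. jog_arm: Moves the arm, as the interface text tells. Its arguments: {"type":"object","properties":{"increments":{"type":"array","items":{"type":"array"}},"newtons":{"type":"number"}},"required":["increments"]}

```bash
mkdir -p pics
python3 - <<'E'
from rig import manip
import cv2
for n in("scene","top"):
    cv2.imwrite(f"pics/{n}0.png",manip.grab_frame(n))
    p=manip.camera_params(n); print(n,p)
s=manip.get_state(); print(s)
E
```

```text
scene {'mtx': array([[497.95980906,   0.        , 284.56649801],
       [  0.        , 497.95980906, 204.75158886],
       [  0.        ,   0.        ,   1.        ]]), 'R': array([[ 0.77401436,  0.63292013, -0.01771653],
       [ 0.39392591, -0.50327107, -0.76911677],
       [-0.4957057 ,  0.58832843, -0.63886267]]), 't': array([-387.21309083, -133.86227844, 1942.04202774])}
top {'mtx': array([[487.64531004,   0.        , 273.51553727],
       [  0.        , 487.64531004, 207.70722361],
       [  0.        ,   0.        ,   1.        ]]), 'R': array([[ 0.02111391, -0.99963695,  0.01673834],
       [-0.99524072, -0.02260823, -0.09478803],
       [ 0.09513204, -0.01465734, -0.99535675]]), 't': array([ -34.67622998,  516.78024852, 1251.01952051])}
{'time_s': 0.1, 'qpos': array([ 1.16540698,  0.43513206,  0.02498423,  1.57398151, -0.01158593,
        1.13398494, -0.07511186]), 'dq': array([ 0.00110617, -0.00277081,  0.00041027, -0.00329888, -0.00014732,
        0.00119998,  0.00075088]), 'joint_efforts': array([ 3.80879181e-03, -6.71756244e+01,  1.02835335e+00, -3.16899955e+01,
        1.58370158e-02,  7.29040868e-03, -4.89479714e-05]), 'tcp_pos': array([ 186.15693863, -596.12668634,  193.92731246]), 'eef_rot': array([-6.58498180e-04,  9.88567856e-01,  1.50775098e-01, -1.71923569e-04]), 'ft_force': array([ 0.4157627 , -0.98126756, -0.59369543]), 'torque': array([-0.02151929,  0.03824666,  0.03072419]), 'finger_force': 0.0, 'width': 0.9985843019640289}
```

View pics/scene0.png

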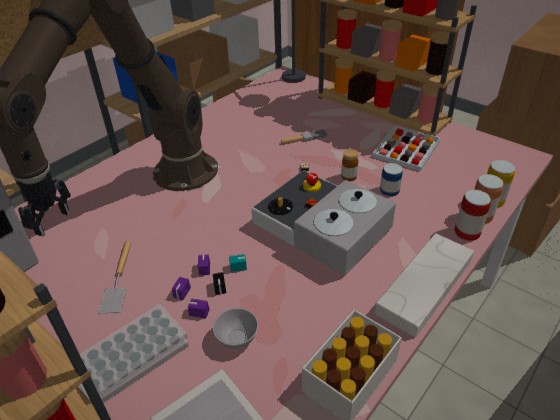

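View pics/top0.png

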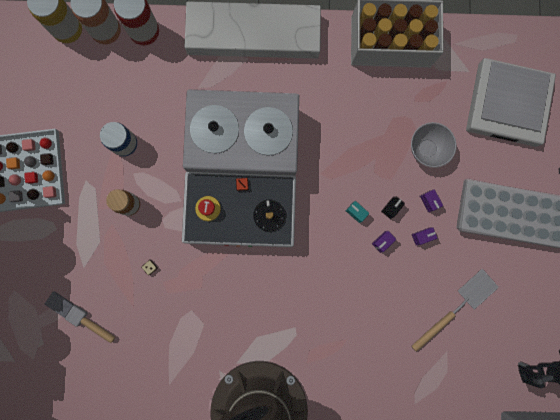

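The top view shows the black knob at (394,207). Possible mix-ups are the turquoise one at (357,211) and the purple ones at (431,201), (385,241) and (425,237); I choose the black. The stop is at (207,208), the shaft at (269,215) and the orange bonbon at (242,184).

Run:
```python
import cv2,numpy as np
t=cv2.imread("pics/top0.png")
a=cv2.resize(t[170:260,180:300],None,fx=6,fy=6,interpolation=cv2.INTER_CUBIC)[:, :]
b=cv2.resize(t[185:235,340:440],None,fx=7.2,fy=7.2,interpolation=cv2.INTER_CUBIC)
a=cv2.resize(t[180:240,180:300],None,fx=6,fy=6,interpolation=cv2.INTER_CUBIC)
b=cv2.resize(t[187:227,370:420],None,fx=6,fy=6,interpolation=cv2.INTER_CUBIC)
c=np.zeros((600,720,3),np.uint8); c[:360]=a; c[360:600,:300]=cv2.convertScaleAbs(b,alpha=1.8)
s=cv2.imread("pics/scene0.png")
c[360:600,320:620]=cv2.resize(s[265:305,195:245],None,fx=6,fy=6,interpolation=cv2.INTER_CUBIC)
cv2.imwrite("pics/crop0.png",c)
```

```text
(no output)
```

View pics/crop0.png

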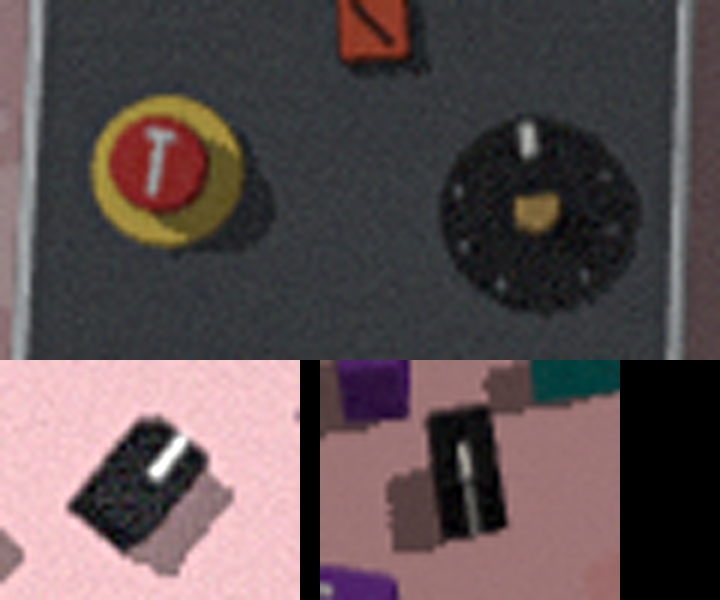

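The crop confirms the black knob, with its white pointer at the upper-right end. The stop top is at crop (158,164), the dial centre at (540,215), the tick at (528,139) and the shaft top at (536,212).

```bash
cat > h.py <<'E'
import numpy as np, cv2
from rig import manip
from scipy.optimize import minimize
from scipy.spatial.transform import Rotation as Ro
P={n:manip.camera_params(n) for n in("top","scene")}
def proj(n,X):
    p=P[n]; c=np.atleast_2d(X)@p["R"].T+p["t"]; q=c@p["mtx"].T; return q[:,:2]/q[:,2:]
def ray(n,uv,z):
    p=P[n]; d=p["R"].T@np.linalg.inv(p["mtx"])@[*uv,1]; o=-p["R"].T@p["t"]; return o+d*(z-o[2])/d[2]
def tool(Xw,s=None):
    s=s or manip.get_state(); w,x,y,z=s["eef_rot"]; R=Ro.from_quat([x,y,z,w])
    return R.inv().apply(np.array(Xw)-s["tcp_pos"])
def box(x,y,a,z0=0,h=40):
    c,s=np.cos(a),np.sin(a)
    return np.array([[x+c*u-s*v,y+s*u+c*v,z] for z in(z0,z0+h) for u in(-25,25) for v in(-16,16)])
E
python3 - <<'E'
from h import *
cr=lambda x,y,ox=180,oy=180:(ox+(x+.5)/6-.5,oy+(y+.5)/6-.5)
st=ray("top",cr(158,164),126); yb=ray("top",cr(168,170),92)
d=ray("top",cr(540,215),88);tk=ray("top",cr(528,139),88);sh=ray("top",cr(536,212),116)
print("stop",st,yb,"dial",d,"shaft",sh,"tick ang",np.arctan2(*(tk-d)[1::-1]),np.linalg.norm(st-sh))
e=st-d;print("line angle(stop-shaft)",np.arctan2(e[1],e[0])-np.pi/2)
S=8
masks={}
for n,(x0,y0,x1,y1) in {"top":(376,192,412,222),"scene":(205,265,235,302)}.items():
    im=cv2.imread(f"pics/{n}0.png")[y0:y1,x0:x1]; big=cv2.resize(im,None,fx=S,fy=S,interpolation=cv2.INTER_LINEAR)
    g=big.max(2); m=(g<70 if n=="top" else g<55).astype(np.uint8); m=cv2.morphologyEx(m,cv2.MORPH_CLOSE,np.ones((25,25)))
    k,l,stt,_=cv2.connectedComponentsWithStats(m); m=(l==1+stt[1:,4].argmax()).astype(np.uint8)
    masks[n]=(m,x0,y0); print(n,m.sum()/S/S)
def cost(p,names=("top","scene")):
    t=0
    for n in names:
        m,x0,y0=masks[n]; q=(proj(n,box(*p))-[x0-.5,y0-.5])*S-.5
        r=np.zeros_like(m); cv2.fillConvexPoly(r,cv2.convexHull(np.round(q*16).astype(np.int32)),1,shift=4)
        t+=1-(r&m).sum()/max(1,(r|m).sum())
    return t
c=ray("top",cr(138,124,370,187),40); u=ray("top",cr(182,78,370,187),40)-ray("top",cr(152,118,370,187),40)
a=np.arctan2(u[1],u[0]); print("knob0",c,a)
for nm in(("top",),("scene",),("top","scene")):
    r=minimize(cost,[c[0],c[1],a],args=(nm,),method="Nelder-Mead",options=dict(initial_simplex=[[c[0],c[1],a],[c[0]+8,c[1],a],[c[0],c[1]+8,a],[c[0],c[1],a+.2]]))
    print(nm,r.x,r.fun)
for p in(st,c): print("tool",tool(p))
s=manip.get_state();w,x,y,z=s["eef_rot"];print(Ro.from_quat([x,y,z,w]).as_matrix())
E
```

```text
stop [505.96602885 140.588249   126.        ] [506.77471279 140.61766574  92.        ] dial [491.93930792 -13.06083526  88.        ] shaft [490.89370181 -11.22281849 116.        ] tick ang 0.17803635451820846 152.8848431189122
line angle(stop-shaft) -0.09103828087563337
top 291.671875
scene 218.25
knob0 [ 524.18002473 -332.16296339   40.        ] -0.6365495793321194
('top',) [ 526.16241459 -338.18113384   -0.66833716] 0.07756232686980613
('scene',) [ 528.21047088 -340.11329088   -0.67315071] 0.11641148930785783
('top', 'scene') [ 526.89753772 -338.6876517    -0.68284946] 0.21235085366688433
tool [ 524.89512321 -607.79074225   68.67600156]
tool [ 401.36457017 -150.98810441  154.07512918]
[[ 9.54533681e-01  2.98102604e-01 -5.38486483e-04]
 [ 2.98103056e-01 -9.54532873e-01  1.25009668e-03]
 [-1.41345974e-04 -1.35378385e-03 -9.99999074e-01]]
```

Emit:
{"op": "jog_arm", "data": {
  "increments": [
    [0,[0.525,-0.608,0.02],-0.9],
    [0,[0.525,-0.608,0.02],-0.9],
    [0,[0.525,-0.608,0.02],-0.9],
    [0,[0.525,-0.608,0.02],-0.9],
    [0,[0.525,-0.608,0.02],-0.9],
    [0,[0.525,-0.608,0.02],-0.9],
    [0,[0.525,-0.608,0.02],-0.9],
    [0,[0.525,-0.608,0.02],-0.9],
    [0,[0.525,-0.608,0.02],-0.9],
    [0,[0.525,-0.608,0.02],-0.9],
    [0,[0.525,-0.608,0.02],-0.9],
    [0,[0.525,-0.608,0.02],-0.9],
    [0,[0.525,-0.608,0.02],-0.9],
    [0,[0.525,-0.608,0.02],-0.9],
    [0,[0.525,-0.608,0.02],-0.9],
    [0,[0.525,-0.608,0.02],-0.9],
    [0,[0.525,-0.608,0.02],-0.9],
    [0,[0.525,-0.608,0.02],-0.9],
    [0,[0.525,-0.608,0.02],-0.9],
    [0,[0.525,-0.608,0.02],-0.9]
  ],
  "newtons": 40
}}

```text
time_s: 2.1
tcp_pos: [506.0, 138.4, 174.5]
eef_rot: [0.0, 0.825, 0.565, -0.0]
ft_force: [-0.5, -0.1, 0.3]
width: -0.003
finger_force: 0.0
```

Emit:
{"op": "jog_arm", "data": {
  "increments": [
    [0,[0,0,0.025],0],
    [0,[0,0,0.042],0],
    [0,[0,0,0.05],0],
    [0,[0,0,0.053],0],
    [0,[0,0,0.056],0],
    [0,[0,0,0.058],0],
    [0,[0,0,0.058],0],
    [0,[0,0,0.058],0]
  ]
}}

```text
time_s: 2.9
tcp_pos: [506.5, 140.4, 117.0]
eef_rot: [0.0, 0.825, 0.566, 0.0]
ft_force: [-0.7, 0.4, -0.6]
width: 0.001
finger_force: 0.0
```

```bash
cat > look.py <<'E'
import sys
from h import *
def look(name,a,b,f=5):
    o=[]
    for n,(x,y) in(("top",a),("scene",b)):
        im=manip.grab_frame(n); cv2.imwrite(f"pics/{name}_{n}.png",im)
        o.append(cv2.resize(im[y:y+80,x:x+78],None,fx=f,fy=f,interpolation=cv2.INTER_CUBIC))
    cv2.imwrite(f"pics/{name}.png",np.hstack(o))
E
python3 - <<'E'
from look import *
look("press",(170,170),(275,150)); s=manip.get_state(); print(s["tcp_pos"],s["ft_force"],proj("scene",[506,140,126]),proj("top",[506,140,126]))
E
```

```text
[506.37910385 140.39071349 116.88909143] [1.14182477 0.21820511 0.54000317] [[311.27637836 174.78065517]] [[206.1623835  206.90813852]]
```

View pics/press.png

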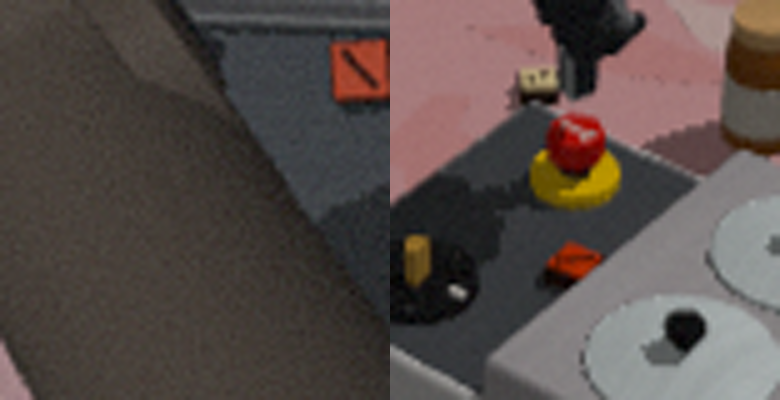

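The scene half shows the closed fingertips at about (312,169), above the head top at (312,175) with pink between them. There is no contact although the TCP should be below the head top, so I check where the TCP projects.

Run:
```python
from h import *
s=manip.get_state(); print(s["tcp_pos"],proj("scene",s["tcp_pos"]),proj("scene",[186.2,-596.1,193.9]),s["qpos"])
a=cv2.imread("pics/scene0.png")[150:250,0:100]; b=cv2.imread("pics/press_scene.png")[90:190,260:360]
c=[]
for im,p in((a,proj("scene",[186.2,-596.1,193.9])[0]-[0,150]),(b,proj("scene",s["tcp_pos"])[0]-[260,90])):
    g=cv2.resize(cv2.convertScaleAbs(im,alpha=1.6),None,fx=4,fy=4,interpolation=cv2.INTER_CUBIC); cv2.circle(g,tuple(int(v) for v in p*4+1.5),5,(0,255,0),1); c.append(g)
cv2.imwrite("pics/tcp.png",np.hstack(c))
```

```text
[506.37910385 140.39071349 116.88909143] [[311.39000588 176.92406248]] [[ 58.67876902 237.46994554]] [ 0.06827745  0.42444603 -0.58439497  1.87543441  0.28851302  0.92567598
 -1.01870619]
```

View pics/tcp.png

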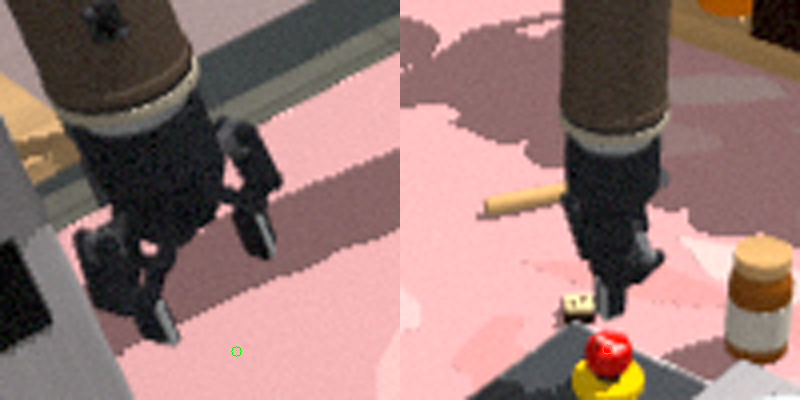

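Emit:
{"op": "jog_arm", "data": {
  "increments": [
    [0,[0,0,0.01],0],
    [0,[0,0,0.016],0],
    [0,[0,0,0.018],0],
    [0,[0,0,0.018],0]
  ]
}}

```text
time_s: 3.4
tcp_pos: [505.8, 140.2, 98.0]
eef_rot: [-0.0, 0.825, 0.566, -0.001]
ft_force: [-0.6, -0.2, -0.5]
width: 0.002
finger_force: 0.0
```

Emit:
{"op": "jog_arm", "data": {
  "increments": [
    [0,[0,0,0.003],0],
    [0,[0,0,0.006],0],
    [0,[0,0,0.008],0],
    [0,[0,0,0.008],0]
  ]
}}

```text
time_s: 3.8
tcp_pos: [506.0, 140.2, 90.3]
eef_rot: [-0.0, 0.825, 0.566, -0.0]
ft_force: [-0.5, -0.0, -0.4]
width: -0.0
finger_force: 0.0
```

Emit:
{"op": "jog_arm", "data": {
  "increments": [
    [0,[0,0,0.002],0],
    [0,[0,0,0.003],0],
    [0,[0,0,0.003],0]
  ]
}}

```text
time_s: 4.1
tcp_pos: [506.4, 140.4, 87.7]
eef_rot: [0.0, 0.825, 0.566, 0.0]
ft_force: [-0.0, -0.2, 3.7]
width: -0.003
finger_force: 1.7
```

Contact comes about 38 mm lower than reported, which agrees with the pictures: the true fingertip is about 38 mm above the reported TCP. I continue the press.

Emit:
{"op": "jog_arm", "data": {
  "increments": [
    [0,[0,0,0.003],0],
    [0,[0,0,0.006],0],
    [0,[0,0,0.008],0],
    [0,[0,0,0.009],0],
    [0,[0,0,0.009],0],
    [0,[0,0,0.009],0]
  ]
}}

```text
time_s: 4.7
tcp_pos: [506.8, 140.6, 81.0]
eef_rot: [0.001, 0.825, 0.566, 0.001]
ft_force: [-8.9, -4.2, 32.2]
width: 0.001
finger_force: 16.5
```

Emit:
{"op": "jog_arm", "data": {
  "increments": [
    [0,[0,0,-0.02],0],
    [0,[0,0,-0.05],0],
    [0.07,[0,0,-0.05],0],
    [0.07,[0,0,-0.05],0],
    [0.07,[0,0,-0.05],0],
    [0.07,[0,0,-0.05],0],
    [0.07,[0,0,-0.05],0],
    [0.07,[0,0,-0.05],0]
  ]
}}

```text
time_s: 5.5
tcp_pos: [506.0, 140.2, 128.1]
eef_rot: [-0.0, 0.825, 0.566, -0.0]
ft_force: [-0.3, -0.6, -0.3]
width: 0.822
finger_force: 0.0
```

Run:
```python
from look import *
look("open",(180,170),(275,130)); s=manip.get_state(); p=s["tcp_pos"]+[0,0,37]; print(s["tcp_pos"],s["width"],s["ft_force"],proj("scene",p),proj("scene",[186.2,-596.1,244]))
```

```text
[506.0894925  140.2801065  128.33595467] 0.8149815148643303 [-0.19492817 -0.97982395 -0.56054643] [[311.54240797 165.26821484]] [[ 52.96686515 223.96404125]]
```

View pics/open.png

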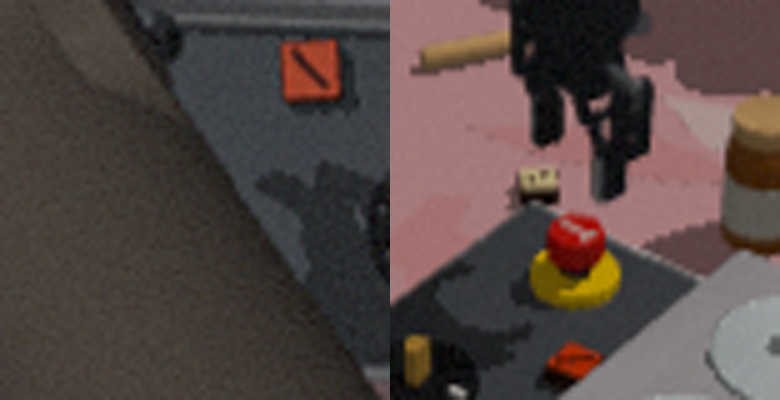

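The scene half shows the open fingers straddling the stop, midpoint about (312,163.5), as predicted with a pure 37 mm z offset. I descend around the head.

Emit:
{"op": "jog_arm", "data": {
  "increments": [
    [0.07,[0,0,0.03],0],
    [0.07,[0,0,0.05],0],
    [0.07,[0,0,0.058],0],
    [0.07,[0,0,0.062],0],
    [0.07,[0,0,0.062],0],
    [0.035,[0,0,0.062],0],
    [0.035,[0,0,0.062],0],
    [0.035,[0,0,0.062],0],
    [0.035,[0,0,0.062],0],
    [0.035,[0,0,0.062],0]
  ],
  "newtons": 20
}}

```text
time_s: 6.6
tcp_pos: [508.2, 140.1, 67.6]
eef_rot: [0.001, 0.825, 0.565, 0.001]
ft_force: [5.0, -1.3, 3.2]
width: 0.461
finger_force: 23.1
```

Emit:
{"op": "jog_arm", "data": {
  "increments": [
    [0.035,[0,0,-0.002],0.14],
    [0.035,[0,0,-0.002],0.28],
    [0.035,[0,0,-0.002],0.42],
    [0.035,[0,0,-0.002],0.56],
    [0.035,[0,0,-0.002],0.7],
    [0.035,[0,0,-0.002],0.84],
    [0.035,[0,0,-0.002],0.98],
    [0.035,[0,0,-0.002],1.1],
    [0.035,[0,0,-0.002],1.18],
    [0.035,[0,0,-0.002],1.22],
    [0.035,[0,0,-0.002],1.22],
    [0.035,[0,0,-0.002],1.22]
  ]
}}

```text
time_s: 7.8
tcp_pos: [506.7, 138.5, 68.7]
eef_rot: [0.001, 1.0, -0.009, 0.0]
ft_force: [3.4, -5.0, -0.7]
width: 0.458
finger_force: 25.7
```

Run:
```python
from h import *
s=manip.get_state(); print(s["tcp_pos"],s["ft_force"],s["torque"],s["qpos"],s["width"])
```

```text
[506.7140752  138.53510037  68.66333635] [ 3.37806011 -4.98207366 -0.74693966] [-1.27415339 -0.70648354  0.17682272] [-0.1849272   0.43605162 -0.24505844  1.94437712  0.14917478  0.77848984
 -2.1035888 ] 0.4575513991702567
```

The head is against its end stop (reaction 0.18 N m). I release, lift and go over the knob.

Emit:
{"op": "jog_arm", "data": {
  "increments": [
    [0.065,[0,0,-0.002],1.22],
    [0.065,[0,0,-0.002],1.22],
    [0.065,[0,0,-0.002],1.22],
    [0.065,[0,0,-0.03],1.22],
    [0.065,[0,0,-0.08],1.22],
    [0.065,[0,0,-0.08],1.22]
  ]
}}

```text
time_s: 8.4
tcp_pos: [508.3, 141.1, 152.4]
eef_rot: [-0.002, 0.909, -0.417, 0.0]
ft_force: [0.7, -0.0, -1.4]
width: 0.763
finger_force: 0.0
```

Emit:
{"op": "jog_arm", "data": {
  "increments": [
    [0.06,[0.028,0.477,0],0.65],
    [0.06,[0.028,0.477,0],0.65],
    [0.06,[0.028,0.477,0],0.65],
    [0.06,[0.028,0.477,0],0.65],
    [0.06,[0.028,0.477,0],0.65],
    [0.06,[0.028,0.477,0],0.65],
    [0.06,[0.028,0.477,0],0.65],
    [0.06,[0.028,0.477,0],0.65],
    [0.06,[0.028,0.477,0],0.65],
    [0.06,[0.028,0.477,0],0.65],
    [0.06,[0.028,0.477,0.05],0.65],
    [0.06,[0.028,0.477,0.08],0.65],
    [0.06,[0.028,0.477,0.08],0.65],
    [0.06,[0.028,0.477,0.08],0.65]
  ]
}}

```text
time_s: 9.8
tcp_pos: [178.5, -186.5, 76.5]
eef_rot: [0.002, 0.726, -0.687, 0.0]
ft_force: [1.4, 0.2, 0.4]
width: 0.703
finger_force: 0.0
```

Run:
```python
from h import *
s=manip.get_state(); w,x,y,z=s["eef_rot"]; print(s["tcp_pos"],2*np.arctan2(y,x),s["width"],tool([526.5,-338.5,-28]))
# clear views of stop/shaft now
im=manip.grab_frame("top"); cv2.imwrite("pics/after_top.png",im)
sc=manip.grab_frame("scene"); cv2.imwrite("pics/after_scene.png",sc)
a=cv2.resize(im[180:240,180:300],None,fx=6,fy=6,interpolation=cv2.INTER_CUBIC)
b=cv2.resize(sc[245:305,170:290],None,fx=5,fy=4,interpolation=cv2.INTER_CUBIC)
c=np.zeros((600,720,3),np.uint8); c[:360]=a; c[360:,:600]=b; cv2.imwrite("pics/after.png",c)
```

```text
[ 178.53040289 -186.53428032   76.5362497 ] -1.5154482879904387 0.7031843144402369 [ 170.66162523 -339.28262676  104.2408597 ]
```

View pics/after.png

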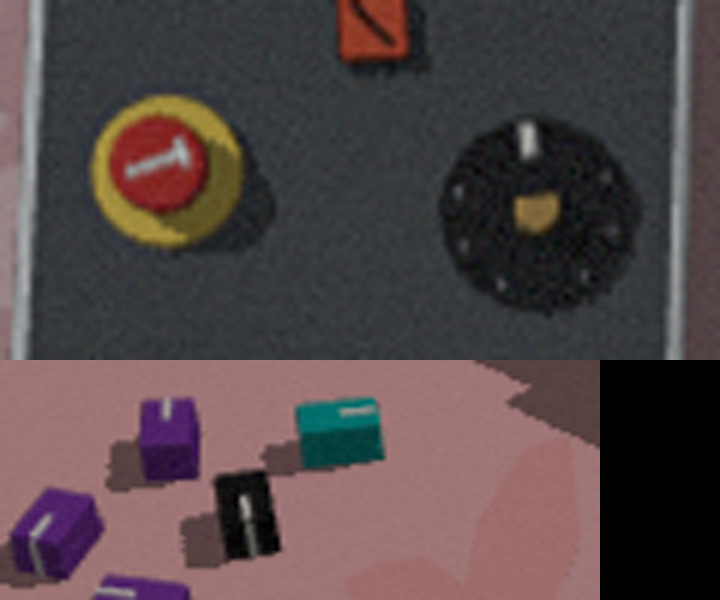

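The stop's T mark has turned about 67° clockwise with the head up, and the deck is undisturbed. I had repeated the turn in the lift rows, so the arm is at (178,-187), clear of everything. From there I go to the knob.

Emit:
{"op": "jog_arm", "data": {
  "increments": [
    [0.06,[0.171,-0.339,0],-0.84],
    [0.06,[0.171,-0.339,0],-0.84],
    [0.06,[0.171,-0.339,0],-0.84],
    [0.06,[0.171,-0.339,0],-0.84],
    [0.06,[0.171,-0.339,0],-0.84],
    [0.06,[0.171,-0.339,0],-0.84],
    [0.06,[0.171,-0.339,0],-0.84],
    [0.06,[0.171,-0.339,0],-0.84],
    [0.06,[0.171,-0.339,0],-0.84],
    [0.06,[0.171,-0.339,0.02],-0.84],
    [0.06,[0.171,-0.339,0.02],-0.84],
    [0.06,[0.171,-0.339,0.02],-0.84]
  ]
}}

```text
time_s: 11.1
tcp_pos: [533.0, -332.2, 57.4]
eef_rot: [0.004, 0.946, -0.326, -0.001]
ft_force: [-0.8, -0.4, 0.1]
width: 0.702
finger_force: 0.0
```

Run:
```python
from h import *
s=manip.get_state(); w,x,y,z=s["eef_rot"]; print(s["tcp_pos"],2*np.arctan2(y,x),s["width"],tool([526.5,-338.5,-28]))
```

```text
[ 532.99218258 -332.20910437   57.4296797 ] -0.6631382202180195 0.7015697179686634 [-1.30469158  8.33252875 85.49164123]
```

Emit:
{"op": "jog_arm", "data": {
  "increments": [
    [0.06,[0,0,0.02],0.01],
    [0.06,[0,0,0.02],0.01],
    [0.06,[0,0,0.02],0.01]
  ]
}}

```text
time_s: 11.4
tcp_pos: [532.6, -334.1, 38.6]
eef_rot: [0.004, 0.944, -0.331, 0.0]
ft_force: [-0.1, -0.5, 0.9]
width: 0.705
finger_force: 0.0
```

Run:
```python
from h import *
s=manip.get_state(); w,x,y,z=s["eef_rot"]; print(s["tcp_pos"],2*np.arctan2(y,x),s["width"],tool([526.5,-338.5,-28]))
```

```text
[ 532.55739202 -334.0745647    38.62751778] -0.6751302888376475 0.7054592935994948 [-2.13622428  6.80146721 66.66842724]
```

Emit:
{"op": "jog_arm", "data": {
  "increments": [
    [0.06,[-0.002,0.007,0],0],
    [0.06,[-0.002,0.007,0.02],0],
    [0.06,[-0.002,0.007,0.04],0],
    [0.06,[-0.002,0.007,0.055],0],
    [0.06,[-0.002,0.007,0.063],0],
    [0.06,[-0.002,0.007,0.066],0],
    [0.06,[-0.002,0.007,0.066],0]
  ]
}}

```text
time_s: 12.1
tcp_pos: [526.5, -339.8, -28.0]
eef_rot: [0.004, 0.943, -0.332, 0.0]
ft_force: [-0.4, -0.7, -0.4]
width: 0.702
finger_force: 0.0
```

Emit:
{"op": "jog_arm", "data": {
  "increments": [
    [0.025,[0,0,0],0],
    [0.025,[0,0,0],0],
    [0.025,[0,0,0],0],
    [0.025,[0,0,0],0],
    [0.025,[0,0,0],0]
  ],
  "newtons": 50
}}

```text
time_s: 12.6
tcp_pos: [527.1, -340.0, -27.3]
eef_rot: [0.004, 0.943, -0.332, 0.001]
ft_force: [-0.5, 0.7, 5.8]
width: 0.363
finger_force: 50.2
```

The knob is held (31 mm opening). I lift and refine the shaft axis and tick by pixel fit.

Emit:
{"op": "jog_arm", "data": {
  "increments": [
    [0.025,[0,0,-0.03],0],
    [0.025,[0,0,-0.08],0],
    [0.025,[0,0,-0.13],0],
    [0.025,[0,0,-0.157],0],
    [0.025,[0,0,-0.157],0],
    [0.025,[0,0,-0.157],0]
  ]
}}

```text
time_s: 13.2
tcp_pos: [527.0, -338.1, 129.0]
eef_rot: [0.003, 0.943, -0.331, 0.001]
ft_force: [-0.4, -0.3, -1.9]
width: 0.37
finger_force: 49.9
```

Run:
```python
from h import *
im=cv2.imread("pics/after_top.png").astype(float); im0=cv2.imread("pics/top0.png").astype(float); im=(im+im0)/2
x0,y0=250,190; r=im[y0:245,x0:300]
v,u=np.mgrid[y0:245,x0:300]
def cen(wt): return (wt*u).sum()/wt.sum(),(wt*v).sum()/wt.sum()
br=np.clip(r[...,2]-r[...,0]-25,0,None); br[(abs(u-269)>8)|(abs(v-215)>8)]=0
wh=np.clip(r.min(2)-60,0,None); wh[(abs(u-267.6)>5)|(abs(v-202.7)>6)]=0
dk=((r.max(2)<38)&(np.hypot(u-269.5,v-215.4)<18)).astype(np.uint8)
cn=max(cv2.findContours(dk,0,1)[0],key=cv2.contourArea); (e,ax,an)=cv2.fitEllipse(cv2.convexHull(cn)); e=(e[0]+x0,e[1]+y0)
print("brass",cen(br),"tick",cen(wh),"ell",e,ax)
d=ray("top",e,88);t=ray("top",cen(wh),88);b=ray("top",cen(br),114)
a=np.arctan2(*(t-d)[1::-1]); print("dial",d,"tick",t,np.linalg.norm(t-d),a,"brass",b)
# brass centroid of a D lies ~1.5mm opposite to the flat
sh=b+1.5*np.array([np.cos(a),np.sin(a),0]); print("shaft",sh, np.arctan2(*(t-sh)[1::-1]))
s=manip.get_state(); print(s["tcp_pos"],s["width"],s["finger_force"],tool([sh[0],sh[1],130]))
```

```text
brass (np.float64(268.9082668600435), np.float64(214.8430021754895)) tick (np.float64(267.5040303461356), np.float64(202.77382645803698)) ell (269.53268814086914, 215.70089721679688) (31.35041046142578, 33.69793701171875)
dial [491.22906189 -12.95064638  88.        ] tick [523.36739985  -7.19815457  88.        ] 32.64910302896032 0.17711599165996952 brass [491.23361544 -11.20963404 114.        ]
shaft [492.71014933 -10.94534691 114.        ] 0.12162529192221953
[ 527.02984552 -338.1344655   129.02551263] 0.37017570758879786 49.86232048875536 [-231.36178403 -233.86507604   -3.21894279]
```

Emit:
{"op": "jog_arm", "data": {
  "increments": [
    [0.025,[-0.231,-0.233,0],-0.825],
    [0.025,[-0.231,-0.233,0],-0.825],
    [0.025,[-0.231,-0.233,0],-0.825],
    [0.025,[-0.231,-0.233,0],-0.825],
    [0.025,[-0.231,-0.233,0],-0.825],
    [0.025,[-0.231,-0.233,0],-0.825],
    [0.025,[-0.231,-0.233,0],-0.825],
    [0.025,[-0.231,-0.233,0],-0.825],
    [0.025,[-0.231,-0.233,0],-0.825],
    [0.025,[-0.231,-0.233,0],-0.825],
    [0.025,[-0.231,-0.233,0],-0.825],
    [0.025,[-0.231,-0.233,0],-0.825]
  ]
}}

```text
time_s: 14.4
tcp_pos: [492.3, -13.3, 126.4]
eef_rot: [0.004, 0.997, 0.073, -0.001]
ft_force: [0.5, -0.3, -1.1]
width: 0.368
finger_force: 49.9
```

Run:
```python
from h import *
s=manip.get_state(); w,x,y,z=s["eef_rot"]; print(s["tcp_pos"],2*np.arctan2(y,x),s["width"],tool([492.3,-11.7,96]))
```

```text
[492.30348458 -13.29828912 126.37082633] 0.14709008845624724 0.36765170402125297 [ 0.33300321 -1.79529992 30.35799135]
```

Emit:
{"op": "jog_arm", "data": {
  "increments": [
    [0.025,[0,-0.0015,0.02],0],
    [0.025,[0,-0.0015,0.028],0],
    [0.025,[0,-0.0015,0.028],0],
    [0.025,[0,-0.0015,0.028],0]
  ]
}}

```text
time_s: 14.8
tcp_pos: [492.1, -11.3, 98.7]
eef_rot: [0.004, 0.997, 0.074, -0.001]
ft_force: [-0.2, 1.4, 0.2]
width: 0.368
finger_force: 49.9
```

Run:
```python
from h import *
s=manip.get_state(); w,x,y,z=s["eef_rot"]; a=2*np.arctan2(y,x); p=s["tcp_pos"]; print(p,a)
im=manip.grab_frame("scene"); cv2.imwrite("pics/pre_scene.png",im); x0,y0=255,170; f=10
c=cv2.resize(cv2.convertScaleAbs(im[y0:y0+55,x0:x0+60],alpha=1.7),None,fx=f,fy=f,interpolation=cv2.INTER_CUBIC)
g=c.copy(); q=((proj("scene",box(p[0],p[1],a,p[2]+27.5))-[x0-.5,y0-.5])*f-.5).astype(int)
for i,j in[(0,1),(0,2),(1,3),(2,3),(4,5),(4,6),(5,7),(6,7),(0,4),(1,5),(2,6),(3,7)]: cv2.line(g,tuple(map(int,q[i])),tuple(map(int,q[j])),(0,255,0),1)
cyl=[[492.3+9*np.cos(t),-11.7+9*np.sin(t),116] for t in np.linspace(0,6.28,40)]
cv2.polylines(g,[((proj("scene",cyl)-[x0-.5,y0-.5])*f-.5).astype(np.int32)],True,(255,255,0),1)
cv2.imwrite("pics/pre.png",g)
```

```text
[492.11085458 -11.25210668  98.71781104] 0.14858889589576818
```

View pics/pre.png

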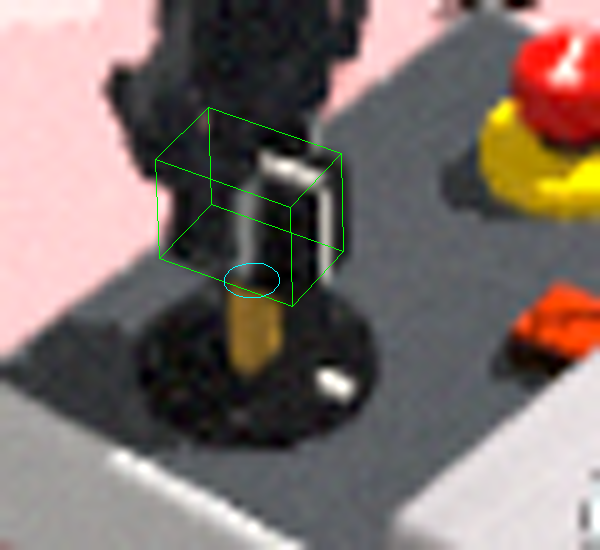

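The pointer line appears about 1 px right of where it is predicted and the brass about 0.4 px right, so the knob sits about 1–2 mm forward in the hand. I shift back 1 mm and go down gently, watching for force at the shaft top (reported z 88) rather than at home (z 72).

Emit:
{"op": "jog_arm", "data": {
  "increments": [
    [0.025,[-0.001,0,0.005],0],
    [0.025,[-0.001,0,0.01],0],
    [0.025,[-0.001,0,0.013],0],
    [0.025,[-0.001,0,0.015],0],
    [0.025,[-0.001,0,0.015],0]
  ]
}}

```text
time_s: 15.35
tcp_pos: [491.4, -11.1, 83.7]
eef_rot: [0.003, 0.997, 0.074, -0.001]
ft_force: [-1.8, 1.2, 6.6]
width: 0.367
finger_force: 50.9
```

Emit:
{"op": "jog_arm", "data": {
  "increments": [
    [0.025,[-0.001,0,0],0],
    [0.025,[-0.001,0,0],0],
    [0.025,[-0.001,0,0],0]
  ]
}}

```text
time_s: 15.65
tcp_pos: [491.2, -11.1, 84.2]
eef_rot: [0.003, 0.997, 0.075, -0.0]
ft_force: [0.2, 0.5, 6.9]
width: 0.368
finger_force: 50.9
```

Emit:
{"op": "jog_arm", "data": {
  "increments": [
    [0.025,[-0.001,-0.0005,0],0],
    [0.025,[-0.001,-0.0005,0],0],
    [0.025,[-0.001,-0.0005,0],0]
  ]
}}

```text
time_s: 15.95
tcp_pos: [490.8, -11.0, 84.4]
eef_rot: [0.004, 0.997, 0.074, 0.0]
ft_force: [1.9, -0.2, 6.1]
width: 0.366
finger_force: 50.8
```

Emit:
{"op": "jog_arm", "data": {
  "increments": [
    [0.025,[0.001,0,0],0.05],
    [0.025,[0.001,0,0],0.05],
    [0.025,[0.001,0,0],0.05]
  ]
}}

```text
time_s: 16.25
tcp_pos: [491.4, -10.8, 84.2]
eef_rot: [0.004, 0.999, 0.049, 0.0]
ft_force: [0.6, -0.6, 6.3]
width: 0.368
finger_force: 50.8
```

Emit:
{"op": "jog_arm", "data": {
  "increments": [
    [0.025,[0,0,0],-0.1],
    [0.025,[0,0,0],-0.1],
    [0.025,[0,0,0],-0.1]
  ]
}}

```text
time_s: 16.55
tcp_pos: [490.7, -10.9, 84.0]
eef_rot: [0.003, 0.995, 0.099, -0.001]
ft_force: [0.1, -1.0, 6.5]
width: 0.368
finger_force: 50.9
```

Emit:
{"op": "jog_arm", "data": {
  "increments": [
    [0.025,[0,0,0.002],0.05],
    [0.025,[0.001,0,0.003],0.05],
    [0.025,[0.002,0,0.003],0.05],
    [0.025,[0.002,0.001,0.003],0.05],
    [0.025,[0.001,0.002,0.003],0.05],
    [0.025,[0,0.001,0.003],0.05],
    [0.025,[0,0,0.003],0.05],
    [0.025,[0,-0.001,0.003],0.05],
    [0.025,[0.001,-0.002,0.003],0.05],
    [0.025,[0.002,-0.001,0.003],0.05],
    [0.025,[0.001,0,0.003],0.05]
  ]
}}

```text
time_s: 17.65
tcp_pos: [491.5, -10.9, 81.6]
eef_rot: [0.003, 0.997, 0.074, -0.001]
ft_force: [-3.4, 1.3, 16.2]
width: 0.37
finger_force: 52.1
```

Run:
```python
from h import *
s=manip.get_state(); w,x,y,z=s["eef_rot"]; a=2*np.arctan2(y,x); p=s["tcp_pos"]; print(p,a,s["ft_force"],s["torque"])
im=manip.grab_frame("scene"); cv2.imwrite("pics/try_scene.png",im); x0,y0=255,170; f=10
c=cv2.resize(cv2.convertScaleAbs(im[y0:y0+55,x0:x0+60],alpha=1.7),None,fx=f,fy=f,interpolation=cv2.INTER_CUBIC)
cv2.imwrite("pics/try.png",c)
```

```text
[491.51302857 -10.89906496  81.59873027] 0.1485233248572066 [-3.36295151  1.34195149 16.21723136] [ 0.32422058  0.69561255 -0.0759941 ]
```

View pics/try.png

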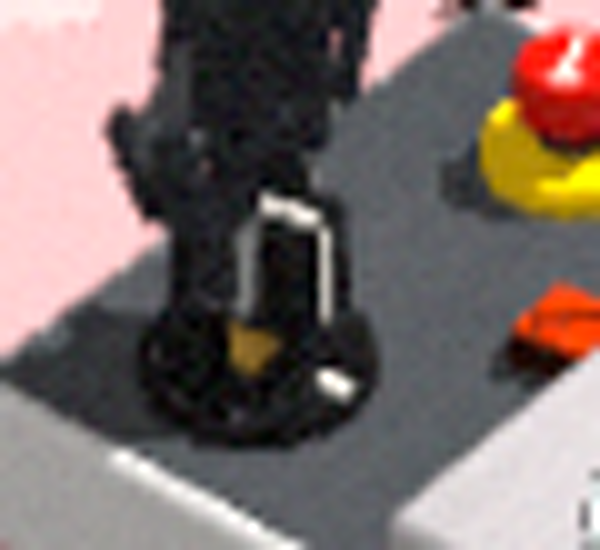

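The scene crop shows the pointer foot at crop (326,322) and the shaft axis at about 257. The knob is therefore aligned across the view, and any remaining error lies along the view depth, mainly y. The stop-gripping position plus the 150 mm spacing also puts the shaft near y = -9.7. I search that way under light load.

Emit:
{"op": "jog_arm", "data": {
  "increments": [
    [0.025,[0,0,-0.003],0],
    [0.025,[-0.0005,-0.0008,-0.002],0],
    [0.025,[-0.0008,-0.0014,-0.002],0],
    [0.025,[-0.001,-0.002,-0.002],0],
    [0.025,[-0.001,-0.002,-0.002],0]
  ]
}}

```text
time_s: 18.2
tcp_pos: [491.1, -9.7, 83.3]
eef_rot: [0.004, 0.997, 0.074, 0.0]
ft_force: [0.7, -2.3, 7.5]
width: 0.367
finger_force: 50.9
```

Run:
```python
from h import *
s=manip.get_state(); print(s["tcp_pos"],s["ft_force"],s["torque"])
```

```text
[491.08333825  -9.74406269  83.30194484] [ 0.6512539  -2.26400293  7.48417889] [-0.84653824 -0.13240481 -0.0105747 ]
```

Emit:
{"op": "jog_arm", "data": {
  "increments": [
    [0.025,[0.001,-0.002,0],0],
    [0.025,[0.001,-0.001,0],0],
    [0.025,[0.001,0,0],0],
    [0.025,[0.001,0.001,0],0],
    [0.025,[0.001,0.002,0],0],
    [0.025,[0.001,0.003,0],0],
    [0.025,[0.001,0.004,0],0],
    [0.025,[0.001,0.005,0],0],
    [0.025,[0.001,0.005,0],0]
  ]
}}

```text
time_s: 19.1
tcp_pos: [492.1, -13.8, 82.7]
eef_rot: [0.004, 0.997, 0.074, -0.001]
ft_force: [1.4, -1.2, 0.9]
width: 0.367
finger_force: 50.1
```

The load has dropped to 0.9 N, so the socket has slipped over the shaft. I push on down.

Emit:
{"op": "jog_arm", "data": {
  "increments": [
    [0.025,[0,0,0.002],0],
    [0.025,[0,0,0.004],0],
    [0.025,[0,0,0.006],0],
    [0.025,[0,0,0.006],0]
  ]
}}

```text
time_s: 19.5
tcp_pos: [492.0, -13.9, 76.4]
eef_rot: [0.004, 0.997, 0.074, -0.001]
ft_force: [5.0, -2.8, -3.6]
width: 0.367
finger_force: 49.8
```

Emit:
{"op": "jog_arm", "data": {
  "increments": [
    [0.025,[0.001,0.0005,0.002],0],
    [0.025,[0.001,0.0005,0.004],0],
    [0.025,[0.001,0.0005,0.006],0],
    [0.025,[0.001,0.0005,0.007],0],
    [0.025,[0.001,0.0005,0.007],0]
  ]
}}

```text
time_s: 20.0
tcp_pos: [492.2, -13.9, 69.5]
eef_rot: [0.003, 0.997, 0.074, -0.002]
ft_force: [-0.3, -1.2, 5.4]
width: 0.37
finger_force: 50.7
```

Emit:
{"op": "jog_arm", "data": {
  "increments": [
    [0.025,[0,0,0.002],0],
    [0.025,[0,0,0.004],0],
    [0.025,[0,0,0.006],0],
    [0.025,[0,0,0.006],0],
    [0.025,[0,0,0.006],0]
  ]
}}

```text
time_s: 20.5
tcp_pos: [492.5, -13.8, 66.0]
eef_rot: [0.002, 0.997, 0.074, -0.001]
ft_force: [-12.0, -1.0, 45.2]
width: 0.366
finger_force: 56.2
```

Emit:
{"op": "jog_arm", "data": {
  "increments": [
    [0.025,[-0.0005,0,-0.001],0],
    [0.025,[-0.0005,0,-0.0015],0],
    [0.025,[-0.0005,0,-0.0015],0]
  ]
}}

```text
time_s: 20.8
tcp_pos: [492.3, -13.9, 66.3]
eef_rot: [0.003, 0.997, 0.074, -0.001]
ft_force: [-4.6, -1.2, 22.8]
width: 0.369
finger_force: 52.8
```

Run:
```python
from h import *
s=manip.get_state(); w,x,y,z=s["eef_rot"]; a=2*np.arctan2(y,x); p=s["tcp_pos"]; print(p,a,s["ft_force"],s["torque"],s["finger_force"])
im=manip.grab_frame("scene"); cv2.imwrite("pics/end_scene.png",im); x0,y0=255,170; f=10
c=cv2.resize(cv2.convertScaleAbs(im[y0:y0+55,x0:x0+60],alpha=1.7),None,fx=f,fy=f,interpolation=cv2.INTER_CUBIC)
q=((proj("scene",box(492.7,-12,a,94))-[x0-.5,y0-.5])*f-.5).astype(int)
for i,j in[(1,3),(2,3),(5,7),(6,7),(2,6),(3,7)]: cv2.line(c,tuple(map(int,q[i])),tuple(map(int,q[j])),(0,255,0),1)
cv2.imwrite("pics/end.png",c)
```

```text
[492.28071358 -13.85862895  66.30420093] 0.14906468593530736 [-4.61058212 -1.20905351 22.77106565] [-0.04994875  0.92585824 -0.01076742] 52.803831082284205
```

View pics/end.png

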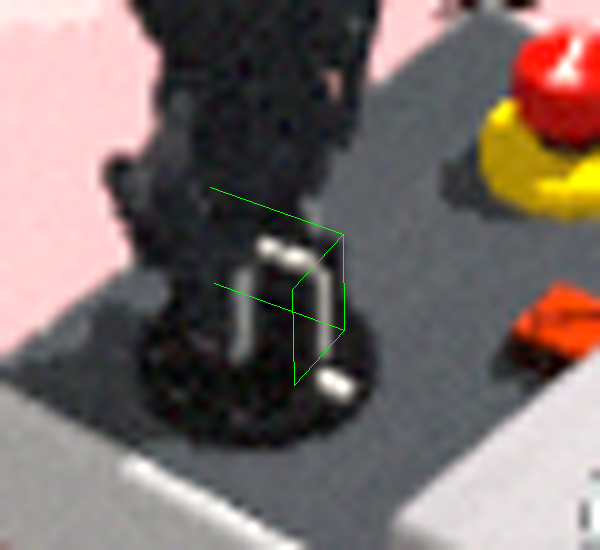

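The last picture shows no brass. The pointer line ends at crop (325,360), right above the tick at (335,384) and where the pressed-home pose predicts it. The stop is up, and the press force is 23 N against the 10 N needed. I hand in.

```bash
python3 -c "
from rig import manip
print(manip.hand_in())"
```

```text
the job is handed in; nothing more can be done
None
```

I pressed the stop and turned it to its reset end, then pushed the black knob home on the D-shaft with its pointer to the tick. I handed the job in with the knob held pressed to the bottom at about 23 N; the hand-in returned no verdict.

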